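# Load the grinding jar with one ball, using the single-ball scoop

### The job

With the standing single-ball scoop, scoop the red grinding ball out of its lane in the blue tray and tip it into the open steel jar; do not touch that ball with the fingers. Then stand the scoop upright on the bare worktop and let go; the white ball stays in the tray and the jar stays standing.

Things in the scene. Friction and masses are not known exactly. Their poses are not given: they have to be found in the camera images.
- scoop_grip (a point): Centre of the yellow grip block (22 x 22 mm, 40 mm tall, black bands) on top of the loose steel scoop (0.1 kg, 95 mm tall, standing on its flat foot), 75 mm above the foot's underside. Axes: z up the scoop, -x the way its open mouth looks, y across. The foot's rear end is 26 mm toward +x; a post joins the block to the pocket's back wall below it. A tall analyser stands 55 mm or more beyond.
- scoop_lip (a point): Middle of the scoop's front lip, a 3 mm round bar along y: 28 mm toward -x from the grip centre and 73 mm below it, 2 mm above the foot's underside (lip top at 3 mm). Same axes. The mouth is 44 mm wide here, its 14 mm high side walls narrow to 30 mm inside. A ball in the pocket rolls out over the lip once the mouth is tipped down by more than about 35 degrees.
- scoop_pocket (a point): Where the centre of a ball lies in the scoop's pocket: 13 mm above the underside of the foot, 16 mm toward the mouth (-x) from the grip block's centre. Same axes as scoop_grip. One ball fills the pocket (5 mm of play fore and aft, 3 mm to either side).
- tray: Fixed blue plastic tray, 150 mm (x) by 140 mm (y), 26 mm high; origin at the centre of its underside. Two lanes along its x, centred at y = -34 and +34 mm, each 64 mm wide inside; level floor 8 mm above the origin, rims and divider 18 mm above that floor. +x end: upright wall, inside at x = +71 mm. Each lane holds one ball near its -x end; which is where varies.
- tray_ramp (a point): Foot of the 45 degree ramp that ends every lane at the tray's -x end (toward the robot), at floor height, between the two lanes: x = -52, y = 0, z = 8 mm in the tray's axes. The ramp rises from here to x = -70 mm and spans both lanes. Sliding the scoop along the floor, mouth toward -x, until its lip meets the ramp drives the ball up the ramp and over the lip into the pocket.
- red_ball_center (a point): Centre of the red ball, 24 mm diameter, 20 g, the one to load. It rolls freely.
- white_ball_center (a point): Centre of the white ball, 24 mm diameter, to be left in the tray.
- jar: Open round steel jar standing loose on the worktop, 0.4 kg, 90 mm across and 50 mm high, wall 4 mm; origin at the centre of its underside, z up. (Room: a white analyser 0.3 m high stands on the worktop with its front face at x = 0.54 m from y = -0.10 m to the left; keep the arm clear of it.)
Not all that is in view belongs to the job. What is shaped like the part that bears scoop_grip but orange or purple is not meant.

How it is judged:
On the way:
1. the red ball is lifted clear of the tray lying in the scoop's pocket (distance between red_ball_center and scoop_pocket below 0.014 m and height (world z) of red_ball_center above 0.055 m), for 0.2 s.
At the end, for the whole second after the job is handed in: Red ball inside the upright jar (within 36 mm of its axis, under 35 mm above its underside); jar on the worktop, tilt under 8 degrees; scoop standing released on the bare worktop (grip centre 70 to 79 mm up, tilt under 10 degrees); white ball within the tray outline (horizontal distance between red_ball_center and jar below 0.036 m and z of red_ball_center in the frame of jar below 0.035 m and angle between jar's own z axis and vertical below 0.15 rad and height (world z) of jar below 0.01 m and angle between scoop_grip's own z axis and vertical below 0.17 rad and height (world z) of scoop_grip between 0.07 and 0.079 m and x of white_ball_center in the frame of tray between -0.075 and 0.075 m and y of white_ball_center in the frame of tray between -0.07 and 0.07 m); the robot touches nothing.
It fails at once if the fingers touch the red ball (contact force between the fingers and red_ball above 0.3 N).
It fails at once if the white ball is lifted out of the tray (height (world z) of white_ball_center above 0.06 m).
It also fails if it takes over 69 s, if anything falls off the work surface, if the arm or the gripper's body presses on something with over 40 N, if the wrist force passes 120 N, or if a joint passes its speed limit or range.

### The arm

A 6-joint arm with a two-finger parallel gripper is mounted at the origin on a cart in front of the work surface, level with it; the furniture and walls round the work are solid. World frame = base frame: x ahead of the robot, y to its left, z up, the work surface at z = 0. Lengths are in m, angles in rad, forces in N, time in s.
With the tool pointing down it reaches from about 0.375 to 0.9 m from the base axis. Payload 3.1 kg.
Tool frame: the origin (TCP) lies between the finger pads; the fingertips stand 22 mm ahead of it and the grasp point (between the pads) lies 3 mm ahead of it; z points along the fingers, y is the line along which they close (so a half turn about z gives the same grasp; the last joint's range is limited). The gripper opens to 87 mm and grips with 3 to 60 N. Pads are 19 mm wide; open, the fingers measure 117 mm over their backs; the gripper's body (75 mm by 190 mm) begins 51 mm behind the grasp point.
Start: joints at [-1.312, 0.527, 1.433, -0, 1.181, -0.178], TCP at [0.264, -0.566, 0.245] pointing down, gripper open.
Joint ranges: [-3.08, 3.08], [-0.75, 2.2], [0.22, 2.44], [-1.43, 4.57], [0, 2.65], [-2.85, 2.85]. Speed limits (rad/s): [2.79, 2.79, 3.14, 3.14, 3.14, 3.14].

### API

Orientations are given as a unit quaternion [x, y, z, w].
In Python, from rig import robot gives the robot as it stands.
- The arm moves only by the tool move_arm, never from a script. Its argument "series" is text: rows parted by semicolons, each of 6 numbers parted by spaces: the shift along the tool's x, y, z in mm, then the turn, a rotation vector about the tool's x, y, z in degrees. In form: dx dy dz ax ay az; .... A call has 1 to 8 rows; each row is the pose to reach, as a shift and turn from the pose commanded when the call began, along the tool's axes at that moment; what a row does not reach only later rows make up. A row lasts 1/12 s, in which the tool goes at most 41.7 mm and 7.16 degrees, less where a joint would pass 70% of its speed; a pose out of reach is approached as far as the arm can. A call with a gripper value outside its range is refused whole. "jaw" is the opening, from 0 (shut) to 1 (fully open), set as the call begins (left out, the last holds). The fingers move at their own pace and stop on an object; "newtons" is the grip in N (left out, the last holds). Time passes only in rows, so rows that repeat a pose let the fingers close. It gives the time, the measured TCP pose, the force, the opening and the grip force at its end, in the units of the state.
- robot.get_obs(): the state, without advancing time (a new reading comes with each control period).
- robot.camera(name): name is "side" or "top" or "wrist"; returns a dict with "img" (480x640x3 uint8, red, green, blue), "mtx" (3x3 intrinsics, pixels), "world_to_cam" (4x4, takes a point from world to camera coordinates). Camera axes: x right, y down, z forward; pixel columns grow to the right and rows downward; lengths in m; the calibration is good to about 2 mm. A picture is of the moment at which its call begins. There is no depth.
- robot.hand_in(): hands the job in; it is judged then, once.
Trained networks look in a picture, given as the dict that the camera call returned (one of the last four; its "shot" number tells which), for a name from the list of things; names that differ only in an ending like _2 or _b are one class to them, and where a whole thing is asked for, a point or a joint stands for the part that bears it (a point fixed in the world has none). Each returns a list of dicts, best first, with "p" (0 to 1); they miss things now and then, are a little off and sometimes report something else, mostly with a low value. They report only what shows in the picture. A call takes as long as a camera call. They do not tell look-alikes from the thing itself.
- robot.search_frame(picture, thing): "xyz" ([x, y, z] in m, in world coordinates, good to about 4 mm: the middle of the surface that is visible of it).
- robot.tip_of(picture, thing): "xyz" ([x, y, z] in m, in world coordinates, good to about 4 mm: a listed point, or the origin of a listed thing).
The state is a dict: "time": time; "q": joint angles; "joint_velocities": joint speeds; "joint_torque": joint torques, N m; "position": TCP position; "tool_rot": TCP orientation; "ft_force": force on the tool from outside, world axes, zero at the start; "moment": the same for the moment, N m; "grip_width": finger opening in m; "grip_force": force on a finger pad.
Only numpy, scipy, OpenCV 4.12 (cv2) and the standard library are available. Lean on these libraries where they do the work, as an engineer would, in place of code of your own. Each camera call takes 0.05 s, during which the arm holds its last target. There are 200 camera calls.

## Working session

There is one attempt and no reset: what is moved stays moved. The work goes in short steps, Python scripts to look and compute and a tool call to move; the robot and the scene stay as the last step left them, time stands still between calls to the robot, and variables do not carry over. Pictures are saved under pics/ and viewed, at most 10 in all, crops included, and the job is handed in when it is done.

Besides the shell and the picture viewer there is one more tool, called after "Request:" as name(argument=value, ...) on one line, values as JSON. move_arm: Moves the arm, as the interface text tells. Its arguments: {"type":"object","properties":{"series":{"type":"string"},"jaw":{"type":"number"},"newtons":{"type":"number"}},"required":["series"]}

```bash
mkdir -p pics; cat > h.py <<'E'
import numpy as np, cv2
from rig import robot
def proj(c,P):
    p=c["world_to_cam"]@np.r_[P,1]; u=c["mtx"]@p[:3]; return u[:2]/u[2]
def ray(c,uv,z):
    R=c["world_to_cam"][:3,:3];t=c["world_to_cam"][:3,3];o=-R.T@t
    d=R.T@np.linalg.inv(c["mtx"])@np.r_[uv,1]; return o+d*(z-o[2])/d[2]
def save(c,n): cv2.imwrite("pics/"+n,c["img"][:,:,::-1])
E
python3 - <<'E'
from h import *
np.set_printoptions(precision=4,suppress=True)
o=robot.get_obs();print(o)
ims=[]
for n in("top","side"):
    c=robot.camera(n);ims.append(c["img"]);save(c,n+"0.png")
    for t in["scoop_grip","scoop_lip","scoop_pocket","tray","tray_ramp","red_ball_center","white_ball_center","jar"]:
        for d in robot.tip_of(c,t)[:4]: print(n,t,round(d["p"],2),np.array(d["xyz"]),proj(c,d["xyz"]).round())
E
```

```text
{'time': 0.0, 'q': array([-1.3125,  0.5285,  1.4339,  0.    ,  1.1814, -0.1785]), 'joint_velocities': array([ 0.0006, -0.0009, -0.0006,  0.0006, -0.0003,  0.0009]), 'joint_torque': array([  0.0012, -44.0039, -17.6591,   0.0634,   0.0581,  -0.0002]), 'position': array([ 0.2643, -0.5656,  0.2436]), 'tool_rot': array([ 0.9762,  0.2167, -0.    , -0.0011]), 'ft_force': array([0.4432, 0.2768, 0.5178]), 'moment': array([-0.0362, -0.0283, -0.016 ]), 'grip_force': 0.0, 'grip_width': 0.08689467043499148}
top scoop_grip 0.97 [0.4776 0.0139 0.0707] [214. 244.]
top scoop_grip 0.92 [0.4677 0.1486 0.0781] [136. 248.]
top scoop_grip 0.92 [ 0.4709 -0.0798  0.0768] [266. 249.]
top scoop_lip 0.84 [0.45   0.0148 0.0022] [219. 260.]
top scoop_lip 0.82 [ 0.4974 -0.0802  0.0029] [269. 237.]
top scoop_lip 0.79 [ 0.4616  0.1728 -0.0048] [138. 252.]
top scoop_lip 0.25 [ 0.5159 -0.2015  0.0169] [332. 229.]
top scoop_pocket 0.93 [ 0.4909 -0.0797  0.0117] [268. 240.]
top scoop_pocket 0.89 [0.4647 0.0121 0.011 ] [220. 253.]
top scoop_pocket 0.62 [0.4693 0.1623 0.018 ] [140. 248.]
top scoop_pocket 0.16 [ 0.5434 -0
[... 421 characters left out ...]
 266.]
side scoop_lip 0.94 [ 0.4984 -0.0824 -0.    ] [317. 289.]
side scoop_lip 0.85 [0.4646 0.1748 0.0012] [317. 390.]
side scoop_lip 0.68 [0.451  0.0127 0.0022] [334. 322.]
side scoop_lip 0.62 [ 0.4898 -0.2333  0.0083] [329. 244.]
side scoop_pocket 0.68 [0.4712 0.1621 0.0139] [314. 380.]
side scoop_pocket 0.63 [ 0.4871 -0.0786  0.0167] [322. 285.]
side scoop_pocket 0.59 [0.4597 0.0169 0.0099] [330. 321.]
side tray 0.93 [ 0.5376 -0.2451  0.0035] [311. 241.]
side tray_ramp 0.93 [ 0.4921 -0.2332  0.0072] [328. 244.]
side red_ball_center 0.52 [ 0.5196 -0.1992  0.0182] [315. 249.]
side white_ball_center 0.5 [ 0.5055 -0.2736  0.0207] [324. 230.]
side jar 0.6 [ 0.4673 -0.4509  0.0026] [345. 198.]
```

```bash
python3 - <<'E'
import cv2,numpy as np
a=cv2.imread("pics/top0.png");b=cv2.imread("pics/side0.png")
cv2.imwrite("pics/m.png",np.vstack([cv2.resize(a[190:300,100:500],(800,220),interpolation=2),cv2.resize(b[170:420,200:440],None,fx=1.5,fy=1.5,interpolation=2) if 0 else cv2.copyMakeBorder(cv2.resize(b[170:420,180:440],None,fx=1.5,fy=1.5,interpolation=2),0,0,0,410,0)]))
E
```

```text
(no output)
```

View pics/m.png

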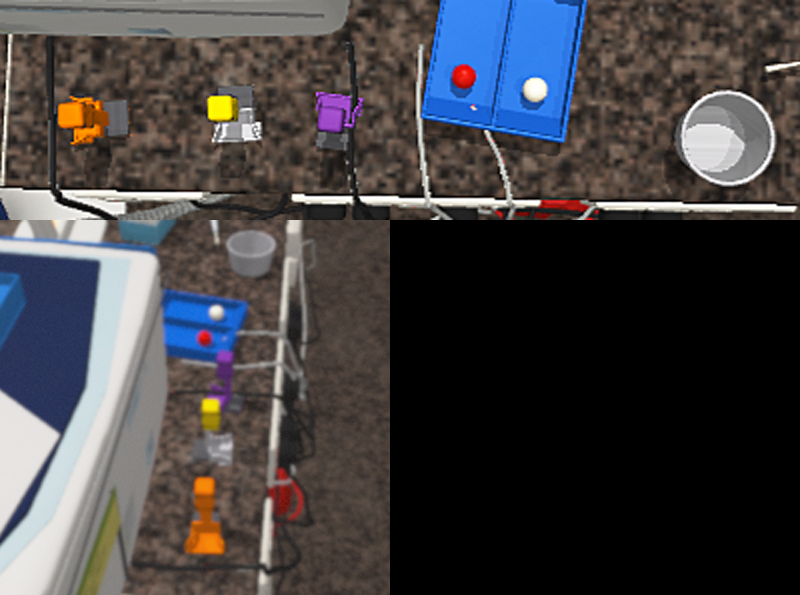

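View pics/top0.png

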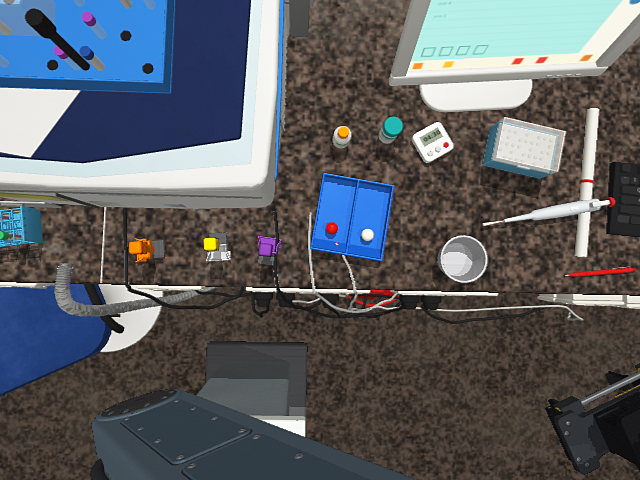

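Candidates: orange (142,248), yellow on steel (214,244) and purple (268,247) in the top view. The yellow one fits: yellow block, steel body, mouth toward the robot. The crop confirms it. The red ball (331,228) is in the left lane, the white one (367,235) in the right lane, and the jar is at (462,259).

Request:
move_arm(series="220 -218 0 0 0 25;220 -218 0 0 0 25;220 -218 0 0 0 25;220 -218 0 0 0 25;220 -218 0 0 0 25;220 -218 0 0 0 25;220 -218 0 0 0 25;220 -218 0 0 0 25")

```text
time: 1.57
position: [0.3715, -0.2705, 0.2445]
tool_rot: [1.0, 0.001, -0.0, -0.002]
ft_force: [-0.6, 0.1, -0.5]
grip_width: 0.0872
grip_force: 0.0
```

```bash
python3 - <<'E'
from h import *
np.set_printoptions(precision=4,suppress=True)
o=robot.get_obs();print({k:o[k] for k in("time","q","position","tool_rot")})
c=robot.camera("top")
for u in[(322,174),(394,186),(383,261),(311,249)]:print(ray(c,u,0.026))
ws=[]
c=robot.camera("wrist");save(c,"w1.png")
for t in["tray","tray_ramp","red_ball_center","white_ball_center","jar"]:
    for d in robot.tip_of(c,t)[:2]: print(t,round(d["p"],2),np.array(d["xyz"]),proj(c,d["xyz"]).round())
E
```

```text
{'time': 1.5667, 'q': array([-0.8742,  0.3072,  1.8309,  0.0017,  1.0067,  0.6927]), 'position': array([ 0.3715, -0.2705,  0.2445]), 'tool_rot': array([ 1.    ,  0.0015, -0.0005, -0.0017])}
[ 0.6207 -0.1802  0.026 ]
[ 0.6015 -0.3204  0.026 ]
[ 0.4558 -0.3008  0.026 ]
[ 0.4753 -0.1624  0.026 ]
tray 0.85 [ 0.5395 -0.2401 -0.0011] [293.  36.]
tray_ramp 0.6 [ 0.4898 -0.2285  0.0085] [281.  91.]
red_ball_center 0.98 [ 0.5168 -0.1978  0.0196] [245.  58.]
white_ball_center 0.85 [ 0.5081 -0.2723  0.0228] [327.  68.]
jar 0.28 [ 0.5399 -0.2404 -0.0004] [294.  35.]
```

View pics/w1.png

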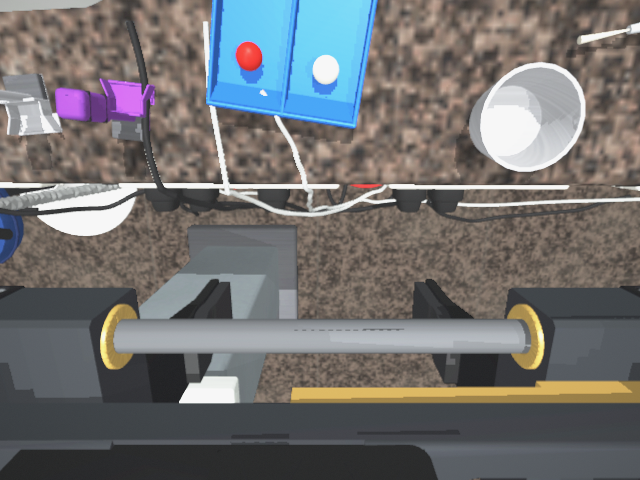

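The wrist picture shows the red ball (249,55) and the white ball (325,69) in the tray, the jar (528,118) and part of the steel scoop at left (30,105).

Request:
move_arm(series="30 -280 0 0 0 0;30 -280 0 0 0 0;30 -280 0 0 0 0;30 -280 0 0 0 0;30 -280 0 0 0 0;30 -280 0 0 0 0;30 -280 0 0 0 0;30 -280 0 0 0 0")

```text
time: 2.58
position: [0.4011, 0.008, 0.2445]
tool_rot: [1.0, 0.002, -0.0, -0.001]
ft_force: [-0.3, -0.8, 0.4]
grip_width: 0.0873
grip_force: 0.0
```

```bash
python3 - <<'E'
from h import *
np.set_printoptions(precision=4,suppress=True)
o=robot.get_obs();print({k:o[k] for k in("time","q","position","tool_rot")})
c=robot.camera("wrist");save(c,"w2.png")
for t in["scoop_grip","scoop_lip","scoop_pocket"]:
    for d in robot.tip_of(c,t)[:3]: print(t,round(d["p"],2),np.array(d["xyz"]),proj(c,d["xyz"]).round())
g=np.array(robot.tip_of(c,"scoop_grip")[0]["xyz"])
h=cv2.cvtColor(c["img"],cv2.COLOR_RGB2HSV)
m=cv2.inRange(h,(22,120,110),(36,255,255));n,l,s,ce=cv2.connectedComponentsWithStats(m)
print([(s[i],ce[i]) for i in range(1,n) if s[i][4]>60])
cv2.imwrite("pics/w2c.png",cv2.resize(c["img"][0:220,180:460,::-1],None,fx=2.7,fy=2.7,interpolation=2))
E
```

```text
{'time': 2.5833, 'q': array([-0.2618,  0.2259,  1.9603,  0.0023,  0.9564,  1.3029]), 'position': array([0.4011, 0.008 , 0.2445]), 'tool_rot': array([ 1.    ,  0.0024, -0.0002, -0.001 ])}
scoop_grip 0.9 [0.4767 0.0178 0.0778] [311. 137.]
scoop_grip 0.71 [0.4665 0.1462 0.0759] [154. 150.]
scoop_grip 0.58 [ 0.4719 -0.0785  0.0748] [429. 144.]
scoop_lip 0.91 [0.4516 0.0124 0.0016] [318. 163.]
scoop_lip 0.74 [ 0.5003 -0.0845  0.0025] [417. 113.]
scoop_lip 0.72 [0.4646 0.177  0.0008] [156. 149.]
scoop_pocket 0.97 [0.4613 0.0131 0.0113] [318. 154.]
scoop_pocket 0.63 [0.4666 0.1658 0.0091] [164. 148.]
scoop_pocket 0.57 [ 0.4842 -0.0789  0.0153] [413. 130.]
[(array([295, 120,  30,  31, 448], dtype=int32), array([310.5647, 137.0223])), (array([149, 123,  31,  15, 144], dtype=int32), array([166.9861, 128.0486])), (array([128, 133,  29,  28, 676], dtype=int32), array([141.9615, 146.2663])), (array([158, 154,  24,  18, 142], dtype=int32), array([170.1408, 161.493 ])), (array([107, 305,  15,  30,  78], dtype=int32), array([112.7051, 314.2179])), (array([102, 345,  13,  24,  74], dtype=int32), array([107.6757, 360.8108])), (array([ 292,  382,  345,   20, 3602], dtype=int32), array([490.8517, 391.3493]))]
```

View pics/w2c.png

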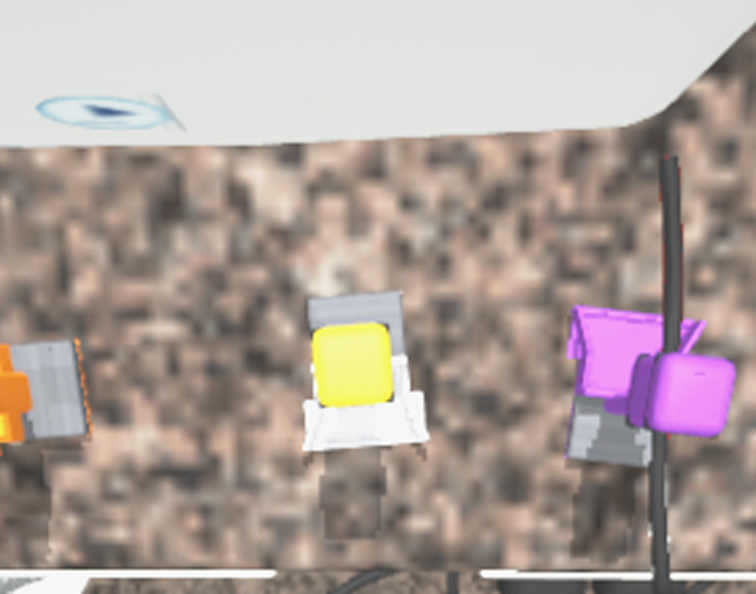

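The crop shows the yellow block (353,365 in crop; 311,135 in the image) on the steel scoop, its mouth toward the robot and a yaw of about +4°. It is clear of both decoys.

Request:
move_arm(series="40 -4 20 0 0 -4;76 -8 40 0 0 -4.5;76 -8 70 0 0 -4.5;76 -8 100 0 0 -4.5;76 -8 130 0 0 -4.5;76 -8 150 0 0 -4.5;76 -8 166 0 0 -4.5;76 -8 166 0 0 -4.5", jaw=1)

```text
time: 3.5
position: [0.4759, 0.0106, 0.0756]
tool_rot: [0.999, 0.038, -0.003, -0.001]
ft_force: [0.3, 0.7, -0.3]
grip_width: 0.0866
grip_force: 0.0
```

Request:
move_arm(series="0 0 0 0 0 0;0 0 0 0 0 0;0 0 0 0 0 0;0 0 0 0 0 0;0 0 0 0 0 0;0 0 0 0 0 0;0 0 0 0 0 0;0 0 0 0 0 0", jaw=0, newtons=25)

```text
time: 4.17
position: [0.4775, 0.0125, 0.0789]
tool_rot: [0.999, 0.04, 0.0, 0.0]
ft_force: [0.0, -0.1, -0.9]
grip_width: 0.0417
grip_force: 0.0
```

```bash
python3 - <<'E'
from h import *
np.set_printoptions(precision=4,suppress=True)
o=robot.get_obs();print(o)
c=robot.camera("wrist");save(c,"w3.png")
for t in["scoop_grip","scoop_lip","scoop_pocket"]:
    for d in robot.tip_of(c,t)[:3]: print(t,round(d["p"],2),np.array(d["xyz"]),proj(c,d["xyz"]).round())
E
```

```text
{'time': 4.1667, 'q': array([-0.2084,  0.6228,  1.9331,  0.    ,  0.5852,  1.2831]), 'joint_velocities': array([-0.0014,  0.0041, -0.0013,  0.0001, -0.0006,  0.    ]), 'joint_torque': array([ -0.0216, -37.3746,  -6.8364,   0.0307,  -0.0658,   0.0001]), 'position': array([0.4775, 0.0125, 0.0789]), 'tool_rot': array([0.9992, 0.0396, 0.0003, 0.0001]), 'ft_force': array([ 0.0337, -0.0943, -0.9405]), 'moment': array([-0.0066,  0.0527,  0.0185]), 'grip_force': 0.0, 'grip_width': 0.0417183642478077}
scoop_grip 0.56 [0.4776 0.0217 0.0759] [301. 316.]
scoop_lip 0.8 [ 0.4689  0.175  -0.0025] [ 65. 254.]
scoop_lip 0.67 [ 0.5006 -0.0828 -0.0002] [479. 238.]
scoop_pocket 0.94 [0.4641 0.017  0.0124] [313. 288.]
scoop_pocket 0.69 [0.4682 0.1607 0.0116] [ 74. 264.]
scoop_pocket 0.64 [ 0.4833 -0.0782  0.0152] [476. 272.]
```

Request:
move_arm(series="0 -4 0 0 0 0;0 -4 0 0 0 0;0 -4 0 0 0 0;0 -4 0 0 0 0;0 -4 0 0 0 0;0 -4 0 0 0 0;0 -4 0 0 0 0;0 -4 0 0 0 0")

```text
time: 5.03
position: [0.477, 0.0163, 0.0785]
tool_rot: [0.999, 0.039, -0.0, -0.0]
ft_force: [0.4, -0.1, -0.1]
grip_width: 0.0219
grip_force: 25.0
```

Request:
move_arm(series="0 0 0 0 0 0;0 0 0 0 0 0;0 0 -6 0 0 0;0 0 -12 0 0 0;0 0 -25 0 0 0;0 0 -40 0 0 0;0 0 -60 0 0 0;0 0 -60 0 0 0")

```text
time: 5.7
position: [0.4792, 0.016, 0.1418]
tool_rot: [0.999, 0.04, 0.003, 0.001]
ft_force: [0.8, 0.3, -0.4]
grip_width: 0.0219
grip_force: 25.0
```

```bash
python3 - <<'E'
from h import *
np.set_printoptions(precision=4,suppress=True)
o=robot.get_obs();print({k:o[k] for k in("time","q","position","tool_rot","ft_force","grip_width","grip_force")})
for n in("wrist","side"):
  c=robot.camera(n);save(c,n+"4.png")
  for t in["scoop_grip","scoop_lip","scoop_pocket"]:
    for d in robot.tip_of(c,t)[:3]: print(n,t,round(d["p"],2),np.array(d["xyz"]),proj(c,d["xyz"]).round())
E
```

```text
{'time': 5.7, 'q': array([-0.2002,  0.5002,  1.8943, -0.    ,  0.7401,  1.2914]), 'position': array([0.4792, 0.016 , 0.1418]), 'tool_rot': array([0.9992, 0.0396, 0.0034, 0.0008]), 'ft_force': array([ 0.8434,  0.3195, -0.4492]), 'grip_width': 0.02186737377483801, 'grip_force': 24.958195748040453}
wrist scoop_grip 0.92 [0.4811 0.0164 0.1382] [322. 313.]
wrist scoop_grip 0.76 [0.4671 0.1466 0.0751] [103. 272.]
wrist scoop_grip 0.7 [ 0.4744 -0.0811  0.0734] [480. 287.]
wrist scoop_lip 0.87 [0.465  0.1799 0.0004] [115. 239.]
wrist scoop_lip 0.73 [ 0.5033 -0.0844  0.0015] [453. 218.]
wrist scoop_pocket 0.8 [0.4688 0.1637 0.0122] [127. 240.]
wrist scoop_pocket 0.69 [ 0.4829 -0.0788  0.0133] [446. 247.]
side scoop_grip 0.62 [0.4697 0.1462 0.0739] [316. 352.]
side scoop_grip 0.52 [ 0.5384 -0.2422  0.0007] [310. 243.]
side scoop_lip 0.64 [ 0.471   0.1739 -0.0003] [314. 390.]
side scoop_lip 0.39 [ 0.4992 -0.0857  0.0046] [317. 286.]
side scoop_pocket 0.71 [0.4678 0.1637 0.0134] [316. 381.]
side scoop_pocket 0.64 [ 0.4874 -0.0816  0.0171] [322. 284.]
side scoop_pocket 0.58 [0.4605 0.0183 0.0713] [329. 301.]
```

Request:
move_arm(series="0 0 -35 0 0 0;0 10 -70 0 0 0;-5 40 -100 0 0 3;-10 75 -105 0 0 6;-16 115 -105 0 0 9;-20 155 -105 0 0 12;-23 192 -105 0 0 12;-25 225 -105 0 0 12")

```text
time: 6.77
position: [0.4693, -0.2122, 0.2431]
tool_rot: [0.998, -0.066, -0.0, -0.0]
ft_force: [1.3, 0.2, -0.8]
grip_width: 0.022
grip_force: 25.0
```

Request:
move_arm(series="0 0 0 0 0 0;20 0 0 0 0 0;45 0 0 0 0 0;70 0 0 0 0 0;90 0 0 0 0 0;90 0 0 0 0 0;90 0 0 0 0 0;90 0 0 0 0 0")

```text
time: 7.43
position: [0.5579, -0.2207, 0.2425]
tool_rot: [0.998, -0.065, -0.002, -0.001]
ft_force: [0.6, -0.4, -1.8]
grip_width: 0.0217
grip_force: 25.0
```

```bash
cat > st.py <<'E'
from h import *
from scipy.spatial.transform import Rotation as R
C=np.array([.5383,-.2410]);a=np.radians(-7.5);X=np.array([np.cos(a),np.sin(a)]);Y=np.array([-X[1],X[0]])
def st():
    np.set_printoptions(precision=4,suppress=True)
    o=robot.get_obs();Rt=R.from_quat(o["tool_rot"]).as_matrix()
    g=o["position"]+Rt[:,2]*.003
    print("t",o["time"],"q",o["q"],"grip",g,"tray",(g[:2]-C)@X,(g[:2]-C)@Y,"yaw",np.degrees(np.arctan2(Rt[1,0],Rt[0,0])),"z",Rt[:,2],"F",o["ft_force"],"w",o["grip_width"])
    return o
E
python3 - <<'E'
from st import *
st()
for n in("wrist","side","top"):
  c=robot.camera(n);save(c,n+"5.png")
  for t in["scoop_grip","scoop_lip","red_ball_center","tray_ramp"]:
    for d in robot.tip_of(c,t)[:4]:
      p=np.array(d["xyz"])
      if p[1]<-.12: print(n,t,round(d["p"],2),p,"tray",(p[:2]-C)@X,(p[:2]-C)@Y)
E
```

```text
t 7.4333 q [-0.5626  0.4972  1.4973 -0.0002  1.1506  1.1382] grip [ 0.5579 -0.2206  0.2395] tray 0.016790727352435482 0.022739812526476305 yaw -7.444350031142781 z [-0.003   0.0017 -1.    ] F [ 0.5564 -0.4207 -1.7604] w 0.02167452981912823
wrist scoop_grip 0.67 [ 0.5597 -0.2211  0.2418] tray 0.01861944880822049 0.02252301325484793
wrist tray_ramp 0.84 [ 0.4907 -0.234   0.0083] tray -0.04810645874693371 0.0007270672799421996
side scoop_lip 0.79 [ 0.5319 -0.218   0.1679] tray -0.009347349533853534 0.021967864181389306
side scoop_lip 0.63 [ 0.507  -0.2722  0.0191] tray -0.02695980696373465 -0.035018549491350505
side red_ball_center 0.64 [ 0.5203 -0.2027  0.0206] tray -0.02284516066675658 0.03562286673065601
side tray_ramp 0.57 [ 0.4896 -0.2324  0.005 ] tray -0.04940589000199703 0.002169800246698251
top scoop_lip 0.51 [ 0.5334 -0.217   0.1649] tray -0.007990708434012924 0.023155098331093187
top red_ball_center 0.27 [ 0.5342 -0.2189  0.1662] tray -0.006949552779695753 0.02137577404825898
```

Request:
move_arm(series="12 -13 10 0 0 0;12 -13 35 0 0 0;12 -13 60 0 0 0;12 -13 85 0 0 0;12 -13 110 0 0 0;12 -13 130 0 0 0;12 -13 143 0 0 0;12 -13 148 0 0 0")

```text
time: 8.85
position: [0.5715, -0.2096, 0.093]
tool_rot: [0.998, -0.065, -0.002, -0.001]
ft_force: [-0.1, 0.6, -0.1]
grip_width: 0.0216
grip_force: 25.0
```

```bash
python3 - <<'E'
from st import *
st()
for n in("side","top","wrist"):
  c=robot.camera(n);save(c,n+"6.png")
  for t in["scoop_grip","scoop_lip","red_ball_center"]:
    for d in robot.tip_of(c,t)[:4]:
      p=np.array(d["xyz"])
      if p[1]<-.12: print(n,t,round(d["p"],2),p,"tray",(p[:2]-C)@X,(p[:2]-C)@Y)
a=cv2.imread("pics/side6.png")[200:280,250:370];b=cv2.imread("pics/top6.png")[160:280,280:410]
w=cv2.imread("pics/wrist6.png")
cv2.imwrite("pics/m6.png",np.hstack([cv2.resize(np.vstack([cv2.resize(a,(300,200)),cv2.resize(b,(300,277))]),(300,480)),cv2.resize(w[80:400,160:480],(480,480))]))
E
```

```text
t 8.85 q [-0.5349  0.7067  1.5878  0.      0.8516  1.1664] grip [ 0.5715 -0.2096  0.09  ] tray 0.028782472213407285 0.03549311083157786 yaw -7.477031611128624 z [-0.0039  0.0023 -1.    ] F [-0.063   0.5557 -0.1399] w 0.021639010859943696
side scoop_grip 0.73 [ 0.5701 -0.2089  0.0906] tray 0.027338055821423568 0.03597611296269695
side scoop_lip 0.81 [ 0.5424 -0.2049  0.016 ] tray -0.0006470716075112455 0.03632631688369676
wrist scoop_grip 0.69 [ 0.5752 -0.2063  0.0965] tray 0.032055056514657856 0.03921955318259111
```

View pics/m6.png

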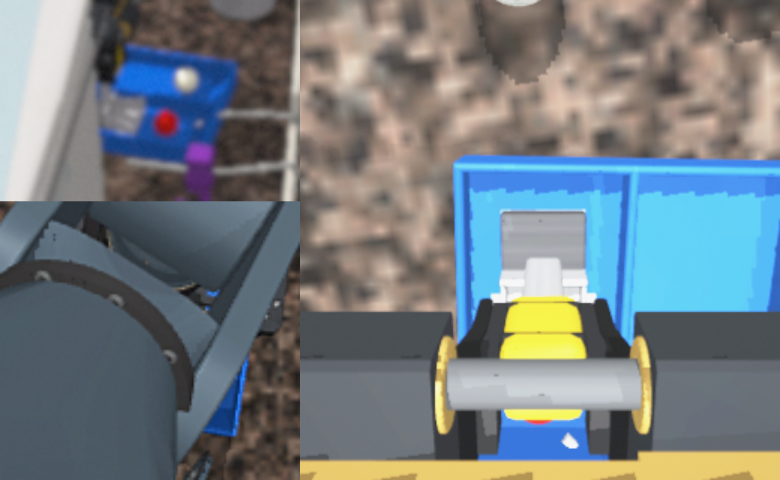

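Side crop: the scoop sits behind the red ball in the red lane. Wrist crop: the scoop lies centred between the lane walls, with the ball ahead of it.

Request:
move_arm(series="0 0 3 0 0 0;0 0 5 0 0 0;0 0 6 0 0 0;0 0 6.5 0 0 0;0 0 7 0 0 0;0 0 7 0 0 0;0 0 7 0 0 0;0 0 7 0 0 0")

```text
time: 10.12
position: [0.5728, -0.2103, 0.0886]
tool_rot: [0.998, -0.065, 0.0, 0.0]
ft_force: [-0.3, -0.4, -1.0]
grip_width: 0.0218
grip_force: 25.0
```

```bash
python3 -c "
from st import *
st()"
```

```text
t 10.1167 q [-0.5348  0.7137  1.5892  0.      0.8386  1.1664] grip [ 0.5728 -0.2103  0.0856] tray 0.030186858531143185 0.03492008585472162 yaw -7.47471576985158 z [ 0.0001 -0.     -1.    ] F [-0.2689 -0.4452 -1.008 ] w 0.021802154650144536
```

Request:
move_arm(series="0 0 1 0 0 0;0 0 1.5 0 0 0;0 0 2 0 0 0;0 0 2.5 0 0 0;0 0 2.5 0 0 0;0 0 2.5 0 0 0")

```text
time: 10.62
position: [0.5727, -0.2103, 0.0865]
tool_rot: [0.998, -0.065, 0.0, 0.0]
ft_force: [-1.7, 1.2, 3.6]
grip_width: 0.022
grip_force: 25.0
```

```bash
python3 -c "
from st import *
st()"
```

```text
t 10.6167 q [-0.5348  0.7167  1.5903 -0.      0.8344  1.1664] grip [ 0.5727 -0.2103  0.0835] tray 0.030148619026168638 0.03492811698693979 yaw -7.471035258747656 z [ 0.0001 -0.0001 -1.    ] F [-1.6605  1.2195  3.5667] w 0.021955225656272132
```

Request:
move_arm(series="-5 0 0 0 0 0;-12 0 0 0 0 0;-19 0 0 0 0 0;-26 0 0 0 0 0;-33 0 0 0 0 0;-39 0 0 0 0 0;-43 0 0 0 0 0;-46 0 0 0 0 0")

```text
time: 11.28
position: [0.5271, -0.2045, 0.0864]
tool_rot: [0.998, -0.065, 0.001, 0.0]
ft_force: [2.6, 0.2, 4.0]
grip_width: 0.0217
grip_force: 25.0
```

```bash
python3 -c "
from st import *
st()"
```

```text
t 11.2833 q [-0.5678  0.6759  1.7086  0.0004  0.7558  1.1336] grip [ 0.5271 -0.2045  0.0834] tray -0.015887384130061223 0.03474897904538354 yaw -7.498506805222646 z [ 0.0013 -0.0005 -1.    ] F [2.6333 0.2354 3.9577] w 0.021660967085481923
```

Request:
move_arm(series="-2 0 0 0 0 0;-4 0 0 0 0 0;-6 0 0 0 0 0;-7 0 0 0 0 0;-8 0 0 0 0 0;-8 0 0 0 0 0")

```text
time: 11.78
position: [0.5201, -0.2038, 0.0864]
tool_rot: [0.998, -0.065, 0.001, 0.001]
ft_force: [4.3, -0.4, 5.3]
grip_width: 0.022
grip_force: 25.0
```

```bash
python3 - <<'E'
from st import *
st()
for n in("side","wrist"):
  c=robot.camera(n);save(c,n+"7.png")
  for t in["scoop_lip","scoop_pocket","red_ball_center"]:
    for d in robot.tip_of(c,t)[:4]:
      p=np.array(d["xyz"])
      if p[1]<-.12: print(n,t,round(d["p"],2),p,"tray",(p[:2]-C)@X,(p[:2]-C)@Y)
a=cv2.imread("pics/side7.png")[210:270,270:370];w=cv2.imread("pics/wrist7.png")
cv2.imwrite("pics/m7.png",np.hstack([cv2.resize(a,(400,400)),cv2.resize(w[80:400,160:480],(400,400))]))
E
```

```text
t 11.7833 q [-0.5736  0.6699  1.7267  0.0003  0.7425  1.1277] grip [ 0.5201 -0.2038  0.0834] tray -0.022866520018241913 0.034512178175506725 yaw -7.490534979101962 z [ 0.0022 -0.0012 -1.    ] F [ 4.3267 -0.4417  5.3157] w 0.0220333983189699
side scoop_lip 0.51 [ 0.4913 -0.2027  0.011 ] tray -0.051597061646597046 0.03183760715627452
side scoop_pocket 0.49 [ 0.5065 -0.2019  0.022 ] tray -0.03663152070749124 0.034614761167118334
side red_ball_center 0.44 [ 0.4886 -0.2362  0.0075] tray -0.04990133533293465 -0.0017282164187422773
wrist red_ball_center 0.63 [ 0.509  -0.1982  0.0192] tray -0.03463585546527085 0.03860942263475158
```

View pics/m7.png

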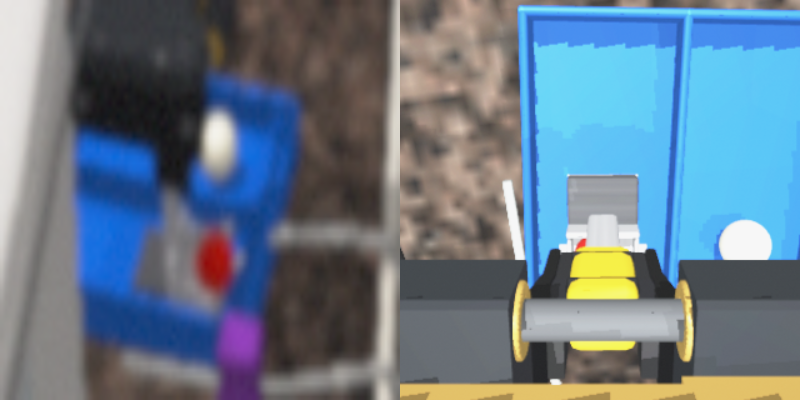

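The side crop shows the red ball at full-image pixel (324,249). The wrist crop shows red between the scoop's side walls. I'll check that against the expected pocket position.

```bash
python3 - <<'E'
from st import *
st()
c=robot.camera("side");h=cv2.cvtColor(c["img"],cv2.COLOR_RGB2HSV)
m=cv2.inRange(h,(0,150,70),(8,255,255))|cv2.inRange(h,(172,150,70),(180,255,255))
n,l,s,ce=cv2.connectedComponentsWithStats(m)
for i in range(1,n):
  if s[i][4]>15:
    for z in(.021,.025,.03):
      p=ray(c,ce[i],z);print(s[i],ce[i],z,p,(p[:2]-C)@X,(p[:2]-C)@Y)
E
```

```text
t 12.1833 q [-0.5735  0.6699  1.7265  0.0002  0.7429  1.1277] grip [ 0.5201 -0.2038  0.0834] tray -0.022867471960542535 0.034529703416138424 yaw -7.480409632996681 z [ 0.0019 -0.0011 -1.    ] F [ 3.7241 -0.5382  6.0335] w 0.021558583954620455
[358 141   5  20  63] [359.7302 150.5079] 0.021 [ 0.4425 -0.7099  0.021 ] -0.03382221137988574 -0.477372783065851
[358 141   5  20  63] [359.7302 150.5079] 0.025 [ 0.4422 -0.7022  0.025 ] -0.0351296037636722 -0.4697907538563474
[358 141   5  20  63] [359.7302 150.5079] 0.03 [ 0.4418 -0.6926  0.03  ] -0.03676384424340533 -0.46031321734446784
[315 245   8   7  44] [318.7955 248.3182] 0.021 [ 0.5103 -0.1995  0.021 ] -0.03322316446278599 0.037501781225727726
[315 245   8   7  44] [318.7955 248.3182] 0.025 [ 0.5096 -0.1947  0.025 ] -0.03453398545492091 0.04213695739394286
[315 245   8   7  44] [318.7955 248.3182] 0.03 [ 0.5087 -0.1888  0.03  ] -0.03617251169508963 0.04793092760421191
[365 335   7   8  46] [367.6957 338.8043] 0.021 [0.3798 0.0631 0.021 ] -0.19682875058316093 0.2808593632571063
[365 335   7   8  46] [367.6957 338.8043] 0.025 [0.3799 0.0664 0.025 ] -0.19720318502123493 0.28410169720613665
[365 335   7   8  46] [367.6957 338.8043] 0.03 [0.3799 0.0705 0.03  ] -0.19767122806882742 0.2881546146424244
[359 344  23  26 297] [370.9158 355.5421] 0.021 [0.3719 0.1021 0.021 ] -0.20972507560744535 0.3184551145496867
[359 344  23  26 297] [370.9158 355.5421] 0.025 [0.372  0.1051 0.025 ] -0.21002569871892654 0.32148227151830333
[359 344  23  26 297] [370.9158 355.5421] 0.03 [0.3722 0.1089 0.03  ] -0.21040147760827804 0.32526621772907405
```

The ball has rolled back to px (319,248), about tray x -34 and y 37, so it is in the pocket. Lifting gently and tipping the mouth up a little.

Request:
move_arm(series="1 0 -3 0 0 0;1 0 -8 0 0 0;2 0 -15 0 -1 0;3 0 -23 0 -3 0;3 0 -32 0 -5 0;3 0 -41 0 -7 0;3 0 -50 0 -8 0;3 0 -58 0 -8 0")

```text
time: 12.9
position: [0.5206, -0.2027, 0.1435]
tool_rot: [0.995, -0.065, -0.072, -0.005]
ft_force: [0.2, -0.0, -1.6]
grip_width: 0.0222
grip_force: 25.0
```

```bash
python3 - <<'E'
from st import *
st()
for n in("side","wrist"):
  c=robot.camera(n);save(c,n+"8.png")
  for t in["scoop_lip","scoop_pocket","red_ball_center"]:
    for d in robot.tip_of(c,t)[:4]:
      p=np.array(d["xyz"])
      if p[1]<-.12: print(n,t,round(d["p"],2),p,"tray",(p[:2]-C)@X,(p[:2]-C)@Y,proj(c,p))
a=cv2.imread("pics/side8.png")[190:270,260:380];w=cv2.imread("pics/side8.png")[100:280,240:600]
cv2.imwrite("pics/m8.png",np.vstack([cv2.resize(a,(360,240)),cv2.resize(w,(360,180))]))
E
```

```text
t 12.9 q [-0.5421  0.6255  1.5913 -0.0649  1.0596  1.1938] grip [ 0.5202 -0.2027  0.1405] tray -0.022953160484408576 0.035634133482995864 yaw -7.416658103896053 z [-0.1434  0.0203 -0.9895] F [ 0.1558 -0.0008 -1.5539] w 0.022152500990903965
side scoop_lip 0.56 [ 0.4843 -0.1957  0.0699] tray -0.059450859021754086 0.037864037840350806 [329.2376 234.0373]
side scoop_pocket 0.63 [ 0.4955 -0.2013  0.0792] tray -0.04761572989793513 0.03377383996952205 [324.7352 229.1105]
side red_ball_center 0.52 [ 0.5016 -0.1963  0.0809] tray -0.0422205472046551 0.03952727404893343 [321.8686 229.6513]
wrist scoop_pocket 0.25 [ 0.5197 -0.2021  0.1432] tray -0.02351834329891283 0.03613941793214826 [320.6548 322.642 ]
wrist red_ball_center 0.5 [ 0.5005 -0.1979  0.0808] tray -0.04310229464461431 0.03779738345929327 [318.2977 287.1985]
```

View pics/m8.png

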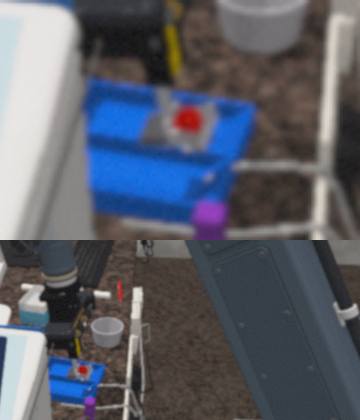

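The enlarged side crop shows the red ball (188,120) lying in the scoop above the tray, and the networks put it at z ≈ 0.081. The first milestone is met; now to carry it toward the jar.

Request:
move_arm(series="0 4 -10 0 0 0;0 12 -20 0 0 0;0 24 -30 0 0 0;1 38 -38 0 0 0;1 54 -41 0 0 0;1 70 -41 0 0 0;1 85 -41 0 0 0;1 96 -41 0 0 0")

```text
time: 13.97
position: [0.5156, -0.3022, 0.1842]
tool_rot: [0.995, -0.066, -0.07, -0.004]
ft_force: [-0.3, -0.8, -1.3]
grip_width: 0.0218
grip_force: 25.0
```

```bash
cat >> st.py <<'E'
def rows(targets):
    "targets: (grip xyz, yaw deg, tilt deg mouth-down) -> rows rel. to the present pose"
    o=robot.get_obs();R0=R.from_quat(o["tool_rot"]);p0=o["position"]
    for g,yaw,th in targets:
        Rt=R.from_euler("z",yaw,degrees=True)*R.from_matrix(np.diag([1.,-1,-1]))*R.from_euler("y",th,degrees=True)
        p=np.array(g)-.003*Rt.as_matrix()[:,2]
        print(np.r_[R0.inv().apply(p-p0)*1000,(R0.inv()*Rt).as_rotvec(degrees=True)].round(1).tolist())
E
python3 - <<'E'
from st import *
st()
c=robot.camera("top")
print("rim ray",ray(c,(463.3,258.8),.05))
for n in("top","side","wrist"):
  c=robot.camera(n)
  for t in("jar","red_ball_center","scoop_pocket"):
    for d in robot.tip_of(c,t)[:2]: print(n,t,round(d["p"],2),np.array(d["xyz"]))
J=np.array([.4655,-.449]);m=-np.array([.7071,.7071])
g1=np.array([.5202,-.2027,.1405])
s=st()["position"]
e=np.r_[J-.05*m,.18]
ts=[]
for k in range(1,9):
    f=k/8; ts.append((s+(e-s)*f, -7.5+52.5*f,-8))
rows(ts)
E
```

```text
t 13.9667 q [-0.6817  0.6124  1.4674 -0.0791  1.1824  1.0555] grip [ 0.5152 -0.3021  0.1812] tray -0.014942974039210962 -0.06359081785545745 yaw -7.563834803546023 z [-0.1384  0.0181 -0.9902] F [-0.2512 -0.8354 -1.2756] w 0.02175912343166877
rim ray [ 0.463  -0.4479  0.05  ]
top red_ball_center 0.35 [ 0.4906 -0.2323  0.0086]
top scoop_pocket 0.92 [ 0.4889 -0.0832  0.013 ]
top scoop_pocket 0.87 [0.4724 0.1636 0.0176]
side jar 0.95 [ 0.4683 -0.4511  0.0043]
side red_ball_center 0.55 [ 0.4968 -0.301   0.1192]
side scoop_pocket 0.92 [ 0.4848 -0.0815  0.0116]
side scoop_pocket 0.71 [ 0.4917 -0.2963  0.119 ]
wrist jar 0.95 [ 0.4595 -0.4497  0.    ]
wrist red_ball_center 0.39 [ 0.4944 -0.2986  0.1206]
wrist scoop_pocket 0.73 [ 0.4853 -0.0773  0.0133]
t 14.6167 q [-0.6774  0.611   1.4689 -0.0784  1.1822  1.0573] grip [ 0.5161 -0.2993  0.1816] tray -0.014454282805727648 -0.06066040211337422 yaw -7.43669953948455 z [-0.138   0.018  -0.9903] F [ 0.4141  0.0604 -0.8759] w 0.021685661673025075
[-0.0, 14.4, -2.4, -0.9, 0.0, -6.4]
[-0.0, 28.8, -1.8, -1.8, 0.0, -12.9]
[-0.0, 43.1, -1.3, -2.7, 0.0, -19.4]
[-0.1, 57.5, -0.7, -3.6, 0.0, -25.9]
[-0.1, 71.9, -0.1, -4.6, 0.0, -32.4]
[-0.1, 86.3, 0.5, -5.5, 0.0, -38.9]
[-0.2, 100.7, 1.1, -6.4, 0.0, -45.4]
[-0.2, 115.1, 1.6, -7.3, 0.0, -51.9]
```

Request:
move_arm(series="0 8 -2 -1 0 -6.4;0 22 -2 -1.8 0 -12.9;0 38 -1 -2.7 0 -19.4;0 55 -1 -3.6 0 -25.9;0 72 0 -4.6 0 -32.4;0 90 0 -5.5 0 -38.9;0 105 1 -6.4 0 -45.4;0 115 2 -7.3 0 -51.9")

```text
time: 15.28
position: [0.5011, -0.4152, 0.1826]
tool_rot: [0.921, 0.384, -0.064, 0.027]
ft_force: [0.8, 0.3, -1.1]
grip_width: 0.0216
grip_force: 25.0
```

```bash
python3 - <<'E'
from st import *
st()
for n in("side","wrist"):
  c=robot.camera(n);save(c,n+"9.png")
  for t in("jar","red_ball_center","scoop_pocket"):
    for d in robot.tip_of(c,t)[:2]: print(n,t,round(d["p"],2),np.array(d["xyz"]),proj(c,d["xyz"]))
J=np.array([.4645,-.449]);m=-np.array([.7071,.7071])
st()
def tgt(lm,lz,th):
    t=np.radians(th);gm=lm+73*np.sin(t)-28*np.cos(t);gz=lz+73*np.cos(t)+28*np.sin(t)
    return (np.r_[J+m*gm/1000,gz/1000],45,th)
rows([tgt(-12,z,-8) for z in(105,95,85,78)])
rows([tgt(-12,z,th) for z,th in((77,-4),(75,1),(73,7),(71,13),(70,19),(69,24),(68,28),(68,30))])
rows([tgt(-12,z,th) for z,th in((68,34),(66,38),(65,42),(64,46),(63,50),(62,54),(62,58),(62,58))])
E
```

```text
t 15.2833 q [-0.802   0.6403  1.4116 -0.1581  1.0909  0.0526] grip [ 0.5008 -0.4155  0.1796] tray -0.01443438608116616 -0.17794080748908422 yaw 45.22479955045108 z [-0.0977 -0.0999 -0.9902] F [ 0.8484  0.3223 -1.0628] w 0.021570188688132114
side jar 0.86 [ 0.4653 -0.4499  0.0045] [345.9279 198.1547]
side red_ball_center 0.49 [ 0.4877 -0.4286  0.1187] [337.7734 166.0578]
side red_ball_center 0.49 [ 0.4823 -0.4333  0.1204] [339.9681 164.7237]
side scoop_pocket 0.86 [0.4672 0.1628 0.0141] [316.3685 380.3272]
side scoop_pocket 0.72 [ 0.4835 -0.4341  0.1192] [339.5431 164.9512]
wrist red_ball_center 0.37 [ 0.4867 -0.4258  0.1179] [320.9103 283.8819]
t 15.6833 q [-0.7993  0.6396  1.4132 -0.1572  1.0923  0.0602] grip [ 0.5011 -0.4132  0.1796] tray -0.014384643218996946 -0.17556374531108343 yaw 44.92126794682581 z [-0.0985 -0.098  -0.9903] F [ 0.3717  0.0804 -1.1431] w 0.021800305257925198
[-0.5, -0.6, 6.4, -0.0, -0.0, -0.1]
[0.9, -0.6, 16.3, -0.0, -0.0, -0.1]
[2.3, -0.6, 26.2, -0.0, -0.0, -0.1]
[3.3, -0.6, 33.1, -0.0, -0.0, -0.1]
[-1.9, -0.6, 32.3, -0.0, 4.0, -0.1]
[-8.5, -0.5, 32.6, -0.0, 9.0, -0.1]
[-16.6, -0.5, 33.4, -0.0, 15.0, -0.1]
[-24.8, -0.5, 35.0, -0.0, 21.0, -0.1]
[-33.1, -0.5, 36.6, -0.0, 27.0, -0.1]
[-40.0, -0.5, 38.7, 0.0, 32.0, -0.1]
[-45.3, -0.5, 41.0, 0.0, 36.0, -0.1]
[-48.0, -0.5, 41.9, 0.0, 38.0, -0.1]
[-53.4, -0.5, 43.8, 0.0, 42.0, -0.1]
[-58.3, -0.5, 48.0, 0.0, 46.0, -0.1]
[-63.1, -0.5, 51.7, 0.0, 50.0, -0.1]
[-67.8, -0.5, 55.6, 0.0, 54.0, -0.1]
[-72.2, -0.5, 59.9, 0.0, 58.0, -0.1]
[-76.4, -0.4, 64.5, 0.0, 62.0, -0.1]
[-80.5, -0.4, 68.4, 0.0, 66.0, -0.1]
[-80.5, -0.4, 68.4, 0.0, 66.0, -0.1]
```

Request:
move_arm(series="2 0 6 0 0 0;4 0 16 0 0 0;6 0 26 0 0 0;6 0 33 0 0 0;1 0 32 0 4 0;-5 0 33 0 9 0;-13 0 33 0 15 0;-22 0 35 0 21 0")

```text
time: 16.35
position: [0.4829, -0.4322, 0.1508]
tool_rot: [0.918, 0.381, 0.107, -0.044]
ft_force: [-0.4, -0.8, -1.6]
grip_width: 0.0215
grip_force: 25.0
```

```bash
python3 - <<'E'
from st import *
st()
c=robot.camera("side");c2=robot.camera("wrist")
for c in(c,c2):
  for t in("jar","red_ball_center","scoop_lip"):
    for d in robot.tip_of(c,t)[:2]: print(t,round(d["p"],2),np.array(d["xyz"]))
J=np.array([.4645,-.449]);m=-np.array([.7071,.7071])
st()
def tgt(lm,lz,th):
    t=np.radians(th);gm=lm+73*np.sin(t)-28*np.cos(t);gz=lz+73*np.cos(t)+28*np.sin(t)
    return (np.r_[J+m*gm/1000,gz/1000],45,th)
rows([tgt(-15,z,th) for z,th in((70,19),(67,25),(65,31),(63,36),(62,41),(62,46),(62,51),(62,56))])
E
```

```text
t 16.35 q [-1.0028  0.6762  1.4595  0.2585  1.0698 -0.3502] grip [ 0.4834 -0.4317  0.1479] tray -0.029585873036118707 -0.19622408327625296 yaw 45.05697127903837 z [ 0.163   0.1613 -0.9733] F [-0.4064 -0.7731 -1.6139] w 0.021458382793967726
jar 0.67 [ 0.5435 -0.2429 -0.0002]
red_ball_center 0.29 [ 0.4823 -0.4326  0.1488]
scoop_lip 0.94 [ 0.4653  0.1746 -0.0006]
scoop_lip 0.86 [ 0.4758 -0.4381  0.071 ]
t 16.75 q [-0.9994  0.6758  1.4595  0.2526  1.0695 -0.3439] grip [ 0.4836 -0.4308  0.1479] tray -0.029468138146793017 -0.19528155481739606 yaw 45.05380058683342 z [ 0.1583  0.1591 -0.9745] F [-0.8232 -0.9379 -1.0579] w 0.02155302608067674
[-8.7, -0.6, -2.2, -0.0, 6.0, 0.1]
[-17.7, -0.6, -0.9, -0.0, 12.0, 0.0]
[-26.6, -0.6, 0.3, -0.0, 18.0, 0.0]
[-34.1, -0.6, 2.3, -0.0, 23.0, 0.0]
[-41.4, -0.6, 3.9, -0.0, 28.0, 0.0]
[-48.3, -0.7, 5.1, -0.0, 33.0, 0.0]
[-55.1, -0.7, 7.0, -0.0, 38.0, 0.0]
[-61.8, -0.7, 9.5, -0.1, 43.0, 0.0]
```

Request:
move_arm(series="-9 -1 -2 0 6 0;-18 -1 -1 0 12 0;-27 -1 0 0 18 0;-34 -1 2 0 23 0;-41 -1 4 0 28 0;-48 -1 5 0 33 0;-55 -1 7 0 38 0;-62 -1 9 0 43 0")

```text
time: 17.42
position: [0.4408, -0.4731, 0.1284]
tool_rot: [0.815, 0.338, 0.435, -0.179]
ft_force: [0.3, -0.1, -0.8]
grip_width: 0.0218
grip_force: 25.0
```

Request:
move_arm(series="0 0 0 0 0 0;0 0 0 0 0 0;0 0 0 0 0 0;0 0 0 0 0 0")

```text
time: 17.75
position: [0.4415, -0.4721, 0.1294]
tool_rot: [0.816, 0.339, 0.433, -0.179]
ft_force: [0.4, 0.5, -1.6]
grip_width: 0.0216
grip_force: 25.0
```

```bash
python3 - <<'E'
from st import *
st()
ims=[]
for n in("side","top","wrist"):
  c=robot.camera(n);ims.append(c["img"])
  for t in("jar","red_ball_center","scoop_lip"):
    for d in robot.tip_of(c,t)[:3]: print(n,t,round(d["p"],2),np.array(d["xyz"]),proj(c,d["xyz"]))
im=np.hstack([cv2.resize(ims[0][110:270,260:420],(400,400)),cv2.resize(ims[2],(400,400))])
cv2.imwrite("pics/m10.png",im[:,:,::-1])
E
```

```text
t 17.75 q [-1.3234  0.9162  1.3732  0.7919  1.521  -0.8689] grip [ 0.4433 -0.4704  0.1277] tray -0.0642737273614834 -0.23980773130915362 yaw 45.20696590160269 z [ 0.5852  0.5856 -0.5609] F [ 0.3694  0.5133 -1.6301] w 0.021568663490349294
side jar 0.66 [ 0.4668 -0.4505  0.0025] [345.4074 198.5958]
side red_ball_center 0.57 [ 0.5424 -0.2434 -0.0004] [308.6067 242.9061]
side red_ball_center 0.5 [ 0.4502 -0.4669  0.0159] [351.7727 191.8551]
side scoop_lip 0.93 [0.4669 0.1739 0.0015] [315.8492 389.6934]
side scoop_lip 0.86 [ 0.4969 -0.0871  0.0024] [318.3153 286.786 ]
side scoop_lip 0.63 [ 0.4756 -0.4366  0.0658] [342.2548 181.8703]
top jar 0.8 [ 0.4642 -0.4461 -0.0007] [453.4374 258.7292]
top red_ball_center 0.44 [ 0.4503 -0.4699  0.017 ] [468.5275 265.9853]
top scoop_lip 0.97 [ 0.4767 -0.4383  0.0617] [460.403  251.1626]
top scoop_lip 0.95 [ 0.4987 -0.0813  0.0039] [269.4216 236.4671]
top scoop_lip 0.88 [ 0.4648  0.1717 -0.0033] [138.6079 250.7556]
wrist jar 0.83 [ 0.462  -0.4528  0.0013] [323.6513 369.563 ]
wrist red_ball_center 0.73 [ 0.4485 -0.4657  0.019 ] [323.2575 386.8785]
wrist scoop_lip 0.94 [ 0.4986 -0.0815  0.001 ] [132.761  141.7503]
wrist scoop_lip 0.6 [ 0.4661  0.1761 -0.0024] [34.1583 82.9573]
```

View pics/m10.png

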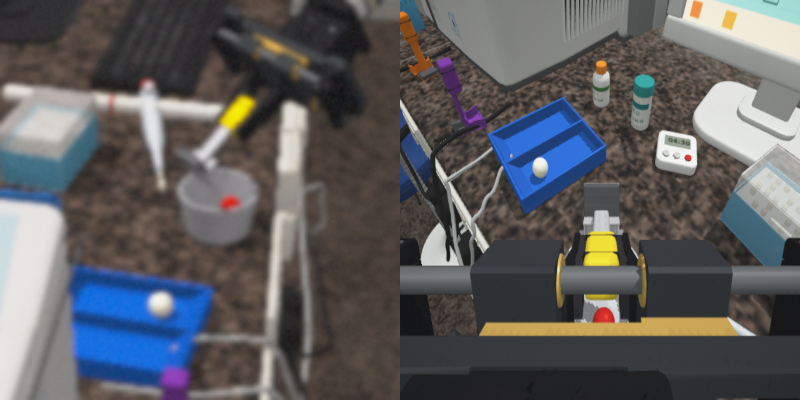

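The side crop shows the red ball (230,203) in the upright jar, with the white ball (160,303) still in the tray. All three views put the red ball near (0.45, -0.467, 0.017). Now raising and levelling the scoop.

```bash
python3 - <<'E'
from st import *
o=st();g=np.array([.4433,-.4704,.1277])
P=[(0,0,.02,56),(0,0,.05,54),(0,0,.08,49),(0,0,.1,42),(.01,.01,.11,35),(.03,.025,.11,28),(.05,.04,.11,21),(.07,.05,.11,14)]
rows([(g+np.array(p[:3]),45,p[3]) for p in P])
E
```

```text
t 18.35 q [-1.3264  0.9188  1.3729  0.7923  1.5217 -0.8696] grip [ 0.4419 -0.4714  0.1265] tray -0.06551932168841157 -0.24098780541303788 yaw 44.93490276154566 z [ 0.5869  0.5855 -0.5593] F [0.2999 0.6128 0.1489] w 0.021910945819580266
[18.5, 0.3, -10.5, 0.1, 0.0, -0.0]
[43.5, 0.3, -27.2, 0.1, -2.0, -0.0]
[68.6, 0.3, -44.0, 0.1, -7.0, -0.0]
[85.6, 0.3, -55.1, 0.1, -14.0, -0.0]
[102.1, 0.3, -48.9, 0.1, -21.0, -0.0]
[116.3, 3.8, -28.2, 0.0, -28.0, -0.1]
[130.4, 7.3, -7.5, 0.0, -35.0, -0.1]
[142.6, 14.4, 10.3, 0.0, -42.0, -0.1]
```

Request:
move_arm(series="18 0 -10 0 0 0;43 0 -27 0 -2 0;69 0 -44 0 -7 0;86 0 -55 0 -14 0;102 0 -49 0 -21 0;116 4 -28 0 -28 0;130 7 -8 0 -35 0;143 14 10 0 -42 0")

```text
time: 19.02
position: [0.5125, -0.4199, 0.2429]
tool_rot: [0.918, 0.379, 0.111, -0.045]
ft_force: [-0.2, 0.9, -1.9]
grip_width: 0.022
grip_force: 25.0
```

```bash
python3 - <<'E'
from st import *
robot.camera("top");st()
T=np.array([.575,-.38])
rows([(np.r_[T,.235],45,7),(np.r_[T,.235],45,0),(np.r_[T,.2],45,0),(np.r_[T,.16],45,0),(np.r_[T,.13],45,0),(np.r_[T,.11],45,0),(np.r_[T,.095],45,0),(np.r_[T,.084],45,0)])
E
```

```text
t 19.0667 q [-0.9422  0.5828  1.3488  0.2517  1.2536 -0.2482] grip [ 0.5211 -0.4129  0.242 ] tray 0.005401221013870784 -0.17263007945585243 yaw 45.459097576243515 z [ 0.172   0.1658 -0.971 ] F [4.5266 3.2826 0.3698] w 0.021790648633038683
[58.1, 15.2, 21.5, 0.3, -6.8, 0.4]
[58.5, 15.2, 21.6, 0.3, -13.8, 0.4]
[50.1, 15.0, 55.6, 0.3, -13.8, 0.4]
[40.6, 14.8, 94.4, 0.3, -13.8, 0.4]
[33.4, 14.6, 123.5, 0.3, -13.8, 0.4]
[28.6, 14.5, 142.9, 0.3, -13.8, 0.4]
[25.1, 14.4, 157.5, 0.3, -13.8, 0.4]
[22.4, 14.3, 168.2, 0.3, -13.8, 0.4]
```

Request:
move_arm(series="29 7 11 0 -6 0;50 14 20 0 -12 0;54 15 21 0 -14 0;54 15 21 0 -14 0;54 15 21 0 -14 0;54 15 21 0 -14 0")

```text
time: 19.57
position: [0.5626, -0.3913, 0.2334]
tool_rot: [0.924, 0.382, -0.0, -0.001]
ft_force: [0.5, 0.4, -1.1]
grip_width: 0.0216
grip_force: 25.0
```

```bash
python3 - <<'E'
from st import *
for n in("top","side"):
  c=robot.camera(n)
  for t in("scoop_lip","scoop_pocket","red_ball_center","jar"):
    for d in robot.tip_of(c,t)[:3]:
      if d["xyz"][1]<-.3: print(n,t,round(d["p"],2),np.array(d["xyz"]))
st()
T=np.array([.575,-.38])
rows([(np.r_[T,z],45,0) for z in(.235,.084,.0755)])
E
```

```text
side scoop_lip 0.66 [ 0.4502 -0.4671  0.0191]
side scoop_lip 0.58 [ 0.5438 -0.4099  0.1599]
side scoop_pocket 0.72 [ 0.5524 -0.3991  0.166 ]
side red_ball_center 0.38 [ 0.4519 -0.4654  0.0162]
side jar 0.95 [ 4.639e-01 -4.507e-01 -2.000e-04]
t 20.0667 q [-0.7691  0.6228  1.2767  0.0001  1.242   0.018 ] grip [ 0.5636 -0.391   0.2309] tray 0.04466961093956123 -0.14538023946723877 yaw 44.903787515306156 z [ 0.0001  0.     -1.    ] F [ 0.6019  0.7316 -0.3313] w 0.022218476511699177
[15.8, 0.3, -4.1, 0.0, -0.0, -0.1]
[15.8, 0.3, 146.9, 0.0, -0.0, -0.1]
[15.8, 0.3, 155.4, 0.0, -0.0, -0.1]
```

Request:
move_arm(series="12 0 10 0 0 0;16 0 40 0 0 0;16 0 70 0 0 0;16 0 100 0 0 0;16 0 125 0 0 0;16 0 140 0 0 0;16 0 148 0 0 0;16 0 151 0 0 0")

```text
time: 20.73
position: [0.5748, -0.3779, 0.0804]
tool_rot: [0.924, 0.382, -0.001, -0.002]
ft_force: [0.4, 0.2, -1.4]
grip_width: 0.0217
grip_force: 25.0
```

Request:
move_arm(series="0 0 0 0 0 0;0 0 1 0 0 0;0 0 2 0 0 0;0 0 3 0 0 0;0 0 4 0 0 0;0 0 4 0 0 0;0 0 4 0 0 0")

```text
time: 21.32
position: [0.5752, -0.3795, 0.0792]
tool_rot: [0.924, 0.382, 0.0, 0.0]
ft_force: [-0.0, 0.3, -0.2]
grip_width: 0.0215
grip_force: 25.0
```

```bash
python3 - <<'E'
from st import *
st()
E
```

```text
t 21.3167 q [-0.745   0.807   1.3751  0.      0.959   0.0417] grip [ 0.5752 -0.3795  0.0762] tray 0.0546581728561992 -0.13245638648252658 yaw 44.92834374178772 z [ 0.0004 -0.0003 -1.    ] F [-0.0426  0.2605 -0.1558] w 0.021502932419452964
```

Request:
move_arm(series="0 0 0.5 0 0 0;0 0 1 0 0 0;0 0 1.2 0 0 0;0 0 1.2 0 0 0;0 0 1.2 0 0 0")

```text
time: 21.73
position: [0.5753, -0.3796, 0.0785]
tool_rot: [0.924, 0.382, 0.0, 0.0]
ft_force: [-2.1, 0.2, 6.1]
grip_width: 0.0217
grip_force: 25.0
```

Request:
move_arm(series="0 0 0 0 0 0;0 0 0 0 0 0;0 0 0 0 0 0;0 0 0 0 0 0;0 0 0 0 0 0;0 0 0 0 0 0;0 0 0 0 0 0;0 0 0 0 0 0", jaw=0.7)

```text
time: 22.4
position: [0.5752, -0.3793, 0.0776]
tool_rot: [0.924, 0.382, -0.0, -0.0]
ft_force: [0.3, 0.4, -0.5]
grip_width: 0.0594
grip_force: 0.0
```

Request:
move_arm(series="0 0 -8 0 0 0;0 0 -25 0 0 0;0 0 -50 0 0 0;0 0 -80 0 0 0;0 0 -110 0 0 0;0 0 -130 0 0 0;0 0 -130 0 0 0")

```text
time: 22.98
position: [0.5778, -0.3815, 0.2145]
tool_rot: [0.924, 0.382, 0.003, 0.005]
ft_force: [0.7, -0.5, 0.0]
grip_width: 0.061
grip_force: 0.0
```

```bash
python3 - <<'E'
from st import *
st();ims=[]
for n in("top","side","wrist"):
  c=robot.camera(n);ims.append(c["img"])
  for t in("scoop_grip","scoop_lip","red_ball_center","white_ball_center","jar"):
    for d in robot.tip_of(c,t)[:4]:
      if d["xyz"][1]<-.15: print(n,t,round(d["p"],2),np.array(d["xyz"]))
cv2.imwrite("pics/m11.png",np.hstack([cv2.resize(ims[1][110:270,240:400],(400,400)),cv2.resize(ims[2],(400,400))])[:,:,::-1])
E
```

```text
t 22.9833 q [-0.7447  0.6465  1.2869  0.0001  1.1961  0.0417] grip [ 0.5778 -0.3816  0.2115] tray 0.057500084560494644 -0.13419414582188677 yaw 44.943503312306255 z [ 0.009  -0.0082 -0.9999] F [ 0.7492 -0.502   0.0491] w 0.060969137921709035
top white_ball_center 0.52 [ 0.5085 -0.267   0.0183]
top jar 0.17 [ 0.5672 -0.394   0.0118]
side scoop_grip 0.62 [ 0.5704 -0.3766  0.0756]
side scoop_lip 0.75 [ 0.5569 -0.398  -0.0003]
side red_ball_center 0.52 [ 0.4525 -0.4678  0.0166]
side white_ball_center 0.44 [ 0.5062 -0.2714  0.0194]
side jar 0.81 [ 0.4658 -0.4508  0.0007]
side jar 0.61 [ 0.5559 -0.3986  0.0004]
wrist scoop_grip 0.58 [ 0.5739 -0.3762  0.0788]
wrist red_ball_center 0.83 [ 0.4449 -0.4636  0.0172]
wrist white_ball_center 0.79 [ 0.5075 -0.2712  0.0186]
```

View pics/m11.png

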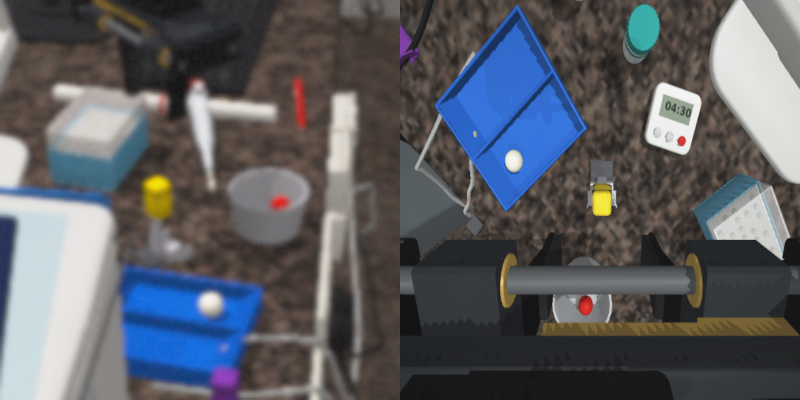

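The scoop stands upright and released on the bare worktop (158,215 in the left crop). The red ball (280,203) is in the upright jar and the white ball (210,304) is in the tray. Handing in.

```bash
python3 -c "
from rig import robot
print(robot.hand_in())"
```

```text
the job is handed in; nothing more can be done
None
```

I handed the job in at about 23 s (no verdict came back): the red ball is in the upright jar, the scoop stands released on the bare worktop, and the white ball is still in the tray.

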